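Open the latched nozzle case for a spray gun nozzle change

ROBOT

A 6-joint arm with a two-finger parallel gripper is mounted at the origin on the work surface; the furniture and walls round the work are solid. World frame = base frame: x ahead of the robot, y to its left, z up, the work surface at z = 0. Lengths are in m, angles in rad, forces in N, time in s.
With the tool pointing down it reaches from about 0.35 to 0.775 m from the base axis. Payload 7.3 kg.
Tool frame: the origin (TCP) lies midway between the tips of the shut fingers; the grasp point (between the pads) lies 19 mm behind it; z points along the fingers, y is the direction in which the jaws open and shut (so a half turn about z gives the same grasp; the last joint's range is limited). The gripper opens to 92 mm and grips with 3 to 60 N. Pads are 19 mm wide; open, the fingers measure 130 mm over their backs; the gripper's body (75 mm by 190 mm) begins 47 mm behind the grasp point.
Start: joints at [1.188, 0.342, 1.524, -0, 1.275, -0.146], TCP at [0.123, 0.51, 0.227] pointing down, gripper open.
Joint ranges: [-2.53, 2.53], [-0.77, 2.02], [0.04, 2.7], [-1, 4.14], [0.28, 2.66], [-3.11, 3.11]. Speed limits (rad/s): [2.57, 2.57, 3.14, 3.14, 3.14, 3.14].

INTERFACE

Orientations are given as [roll, pitch, yaw] about the fixed x, y, z axes, in that order (R = Rz(yaw) Ry(pitch) Rx(roll)).
In Python, from cell import robot gives the robot as it stands.
- The arm moves only by the shell command python3 -m crank 'ROWS' [FORCE]. ROWS is a JSON object of lists of equal length, an entry for each row: "claw": the opening, from 0 (shut) to 1 (fully open); "delta_pos": the shift along the tool's x, y, z in units of 25 mm (1.0 is 25 mm), a list of three; "roll": the turn about the tool's z in units of 6 degrees (1.0 is 6 degrees). In form: {"claw": [claw, ...], "delta_pos": [[dx, dy, dz], ...], "roll": [roll, ...]}. A call has exactly 8 rows; each row is the pose to reach, as a shift and turn from the pose commanded when the call began, along the tool's axes at that moment; what a row does not reach only later rows make up. A row lasts 1/12 s, in which the tool goes at most 41.7 mm and 7.16 degrees, less where a joint would pass 70% of its speed; a pose out of reach is approached as far as the arm can. A call with a gripper value outside its range is refused whole. The fingers move at their own pace and stop on an object; FORCE is the grip in N (left out, the last holds). Time passes only in rows, so rows that repeat a pose let the fingers close, or fill a call up. It gives the time, the measured TCP pose, the force and the opening at its end, in the units of the state.
- robot.observe(): the state, without advancing time (a new reading comes with each control period).
- robot.read_camera(name): name is "side" or "top" or "wrist"; returns a dict with "color" (384x512x3 uint8, blue, green, red), "fx", "fy", "cx", "cy" (pixels), "rvec" (rotation vector, rad) and "tvec" (3), from world to camera coordinates, as OpenCV has them; the wrist camera has in their place "hand_eye" (4x4, takes a point from camera to tool coordinates, whose origin is the TCP and whose axes are the flange's). Camera axes: x right, y down, z forward; pixel columns grow to the right and rows downward; lengths in m; the calibration is good to about 2 mm. The wrist camera is an equidistant fisheye: a pixel r from the principal point sees the ray r / f radians off the axis. A picture is of the moment at which its call begins: read the wrist's pose just before it. There is no depth.
- robot.hand_in(): hands the job in, once; it reports no verdict.
The state is a dict: "time": time; "qpos": joint angles; "qvel": joint speeds; "joint_efforts": joint torques, N m; "tool_pos": TCP position; "tool_rot": TCP orientation; "contact_force": force on the tool from outside, world axes, zero at the start; "torque": the same for the moment, N m; "opening": finger opening in m.
Only numpy, scipy, OpenCV 4.12 (cv2) and the standard library are available. Lean on these libraries where they do the work, as an engineer would, in place of code of your own. Each camera call takes 0.05 s, during which the arm holds its last target.

TASK

I am about to fit another nozzle to the spray gun: press down the yellow release tab on the front of the black nozzle case so that its sprung lid pops up, then push the lid all the way back until it rests against its stop, and leave it open. Do it with the fingertips only, without gripping or forcing anything, and leave the air cap, the old brass nozzle and the sample tin standing where they are.

Things in the scene. Friction and masses are not known exactly. Their poses are not given: they have to be found in the camera images.
- case: the black nozzle case with its grey foot plate, screwed down on a dark bench mat 5 thick (it cannot move). The case is 100 deep (x) x 150 wide (y) and 48 high, on a foot plate 112 x 178 x 4. Origin: centre of the foot plate's underside, on the mat. +x points from the front (tab, towards the robot) to the back (hinge), +y along the width, z up. The top of the shut lid is 52 above the origin, the rim of the open lower half 36. A well 28 deep with the nozzle set lies inside
- case_latch (a joint): the yellow latch, a rocker on a pin across the front of the case (pin 62.5 in front of the origin, 26 above it): rad, 0 at rest, 0.24 fully pressed. Pressing its thumb tab down tips its hooked nose forward off the front edge of the lid; it lets go at about 0.12. At the tab's point it takes about 2.5 N to start and 4 N at the end of 6 mm of travel; it springs back to 0 when let go
- case_tab (a point): middle of the ribbed part of the yellow thumb tab, on its upper face, 89.5 in front of the case's origin and 31 above it. The tab is 24 wide, 4 thick and sticks out level 36 to the front from the pin; the latch's upright arm rises 24 behind this point. Axes as the case's when at rest
- nozzle_case_lid (a joint): the lid, hinged along the back of the case: rad, 0 shut, 1.745 (100 degrees) against its stop. When the latch lets go, a wire spring lifts it within half a second to about 0.8 (46 degrees) and holds it there; beyond that it only moves when pushed (0.12 kg, light friction, under 2 N at its front edge), sinks back to 0.8 if let go before about 1.05, and stays where it is left after that
- case_hinge (a point): middle of the lid's hinge line, 53 behind the case's origin and 37 above it; the hinge runs along the case's y, axes as the case's
- case_lid_edge (a point): middle of the lower front edge of the lid, 102.5 in front of the hinge line and 1 above it when shut; moves with the lid. The lid is a shallow shell 150 wide with an upright rim 13 high all round and a plate 2 thick on top, open underneath; when the lid has sprung to 0.8 rad this edge stands about 73 above the hinge line and 71 in front of it, so that the front 30 of the well are open from above
- air_cap: loose air cap of the spray gun, white on a brass ring, 30 across and 24 high, on the mat to the left of the tab; origin in the middle of its underside. To be left alone
- old_nozzle: loose brass fluid nozzle, 16 across and 26 high, standing upright on the mat to the right of the tab; origin in the middle of its underside. To be left alone
- sample_tin: loose closed sample tin, white with a blue label, 67 across and 73 high, on the mat at the right of the case; origin in the middle of its underside. To be left alone

How it is judged:
By the outcome, as a careful person would: the job done as asked, in the order asked, and still so for the second after the job is handed in, with the robot touching nothing.
It also fails if it takes over 42 s, if anything falls off the work surface, if the arm or the gripper's body presses on something with over 40 N, if the wrist force passes 120 N, or if a joint passes its speed limit or range.

## Working session

There is one attempt and no reset: what is moved stays moved. The work goes in short steps, Python scripts to look and compute and a shell command to move; the robot and the scene stay as the last step left them, time stands still between calls to the robot, and variables do not carry over. Pictures are saved under pics/ and viewed, and the job is handed in when it is done.

```bash
ls; mkdir -p pics
cat > h.py <<'E'
from cell import robot
import cv2, numpy as np
from scipy.spatial.transform import Rotation as R
def snap(n,f):
    c=robot.read_camera(n); cv2.imwrite('pics/'+f+'.png',c['color']); return c
def ray(c,uv):
    Rm=cv2.Rodrigues(np.array(c['rvec'],float))[0]; t=np.array(c['tvec'],float).ravel()
    d=Rm.T@np.array([(uv[0]-c['cx'])/c['fx'],(uv[1]-c['cy'])/c['fy'],1]); return -Rm.T@t,d/np.linalg.norm(d)
def plane(c,uv,z):
    o,d=ray(c,uv); return o+d*(z-o[2])/d[2]
def tri(r):
    A=0;b=0
    for o,d in r:
        P=np.eye(3)-np.outer(d,d);A=A+P;b=b+P@o
    p=np.linalg.solve(A,b); return p,[np.linalg.norm((np.eye(3)-np.outer(d,d))@(p-o)) for o,d in r]
def proj(c,p):
    return cv2.projectPoints(np.array(p,float).reshape(-1,1,3),np.array(c['rvec'],float),np.array(c['tvec'],float),np.array([[c['fx'],0,c['cx']],[0,c['fy'],c['cy']],[0,0,1]]),None)[0].reshape(-1,2)
E
python3 - <<'E'
from h import *
s=robot.observe(); print({k:np.round(v,4) for k,v in s.items()})
for n in ['side','top','wrist']:
    c=snap(n,n+'0'); print(n,{k:np.round(v,3) for k,v in c.items() if k!='color'})
    if n!='wrist': print(ray(c,(256,192)))
E
```

```text
pics
{'time': np.float64(0.0), 'qpos': array([ 1.188 ,  0.3428,  1.525 ,  0.    ,  1.2754, -0.146 ]), 'qvel': array([-0.0022, -0.0002, -0.0013,  0.0003,  0.0004, -0.0011]), 'joint_efforts': array([-3.00000e-04, -4.31247e+01, -2.44219e+01,  7.16000e-02,
        5.61000e-02, -1.00000e-04]), 'tool_pos': array([0.123, 0.51 , 0.226]), 'tool_rot': array([-3.1400e+00, -2.0000e-04,  2.9048e+00]), 'contact_force': array([0.654 , 0.3678, 0.0636]), 'torque': array([ 0.0056,  0.0071, -0.0162]), 'opening': np.float64(0.0924)}
side {'fx': np.float64(474.087), 'fy': np.float64(474.087), 'cx': np.float64(253.889), 'cy': np.float64(192.082), 'rvec': array([ 0.094, -2.592,  1.647]), 'tvec': array([0.485, 0.058, 0.853])}
(array([0.40574547, 0.78688262, 0.42654359]), array([ 0.08673831, -0.90159668, -0.42379227]))
top {'fx': np.float64(474.034), 'fy': np.float64(474.034), 'cx': np.float64(255.512), 'cy': np.float64(196.986), 'rvec': array([ 2.214, -2.161,  0.102]), 'tvec': array([-0.002,  0.47 ,  1.053])}
(array([0.38555256, 0.02364045, 1.08661966]), array([ 0.08958441, -0.01418164, -0.99587826]))
wrist {'fx': np.float64(297.319), 'fy': np.float64(297.319), 'cx': np.float64(257.765), 'cy': np.float64(195.775), 'hand_eye': array([[-0.   , -0.951, -0.309,  0.084],
       [ 1.   , -0.   ,  0.   ,  0.   ],
       [-0.   , -0.309,  0.951, -0.158],
       [ 0.   ,  0.   ,  0.   ,  1.   ]])}
```

View pics/side0.png

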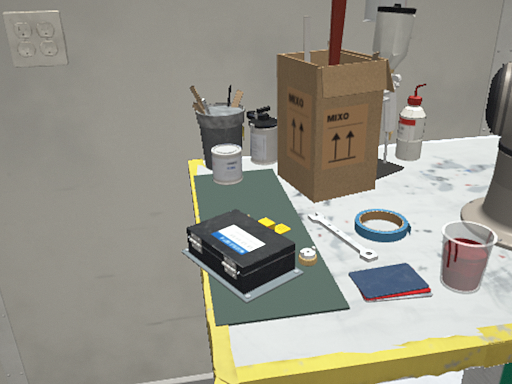

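View pics/top0.png

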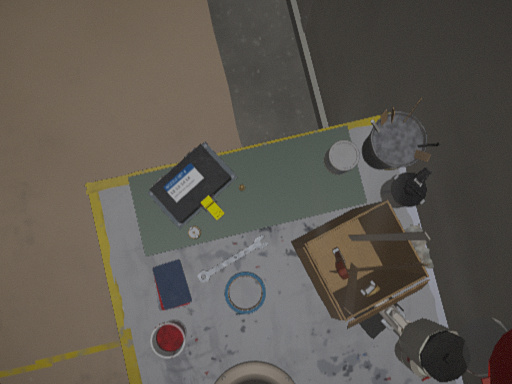

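View pics/wrist0.png

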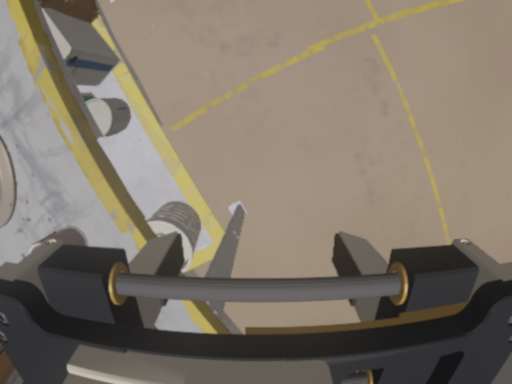

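The side view shows the case at about (240,250), with the yellow tab pieces at (275,225) and the air cap at (308,256). In the top view the case is at (192,184), the tab at (212,208), the air cap at (194,232), the old nozzle at (241,188) and the tin at (343,156). Next I'll measure.

Run:
```python
from h import *
for n,(x0,y0,x1,y1) in [('side',(170,130,340,330)),('top',(130,130,260,260))]:
    c=robot.read_camera(n); im=c['color']
    s=4 if n=='top' else 3
    cv2.imwrite('pics/%s_z.png'%n,cv2.resize(im[y0:y1,x0:x1],None,fx=s,fy=s,interpolation=cv2.INTER_CUBIC))
    hsv=cv2.cvtColor(im,cv2.COLOR_BGR2HSV)
    m=cv2.inRange(hsv,(22,150,120),(35,255,255)); m[:,:x0]=0;m[:y0]=0;m[:,x1:]=0;m[y1:]=0
    k,l,st,ce=cv2.connectedComponentsWithStats(m)
    for i in range(1,k):
        if st[i,4]>8: print(n,st[i],ce[i],plane(c,ce[i],.036))
    t=proj(c,[[.6,0,0],[.6,.1,0],[.7,0,0]]); print(t)
```

```text
side [195 164   2  11  12] [195.5 169. ] [ 0.62819843 -0.1577307   0.036     ]
side [189 168   4  21  22] [190.5 178. ] [ 0.62878564 -0.1081994   0.036     ]
side [192 192   5  23  29] [193.86206897 203.20689655] [0.5974729  0.00907785 0.036     ]
side [196 200   2  10  10] [196.4 204.5] [0.59162966 0.0142402  0.036     ]
side [258 218  33  16 217] [274.22119816 225.62211982] [0.44363822 0.08811207 0.036     ]
[[195.01636751 217.91092873]
 [183.38452736 245.3692407 ]
 [144.10608251 216.90716862]]
top [244 144  16   5  25] [251.48 146.12] [0.58305836 0.02124244 0.036     ]
top [221 148  22   6  36] [231.36111111 150.80555556] [0.57125479 0.06601418 0.036     ]
top [201 195  23  25 254] [212.32677165 207.49212598] [0.44317784 0.10465327 0.036     ]
[[260.69939514 142.02800328]
 [217.59165029 140.8936793 ]
 [261.67214121  99.79487053]]
```

View pics/side_z.png

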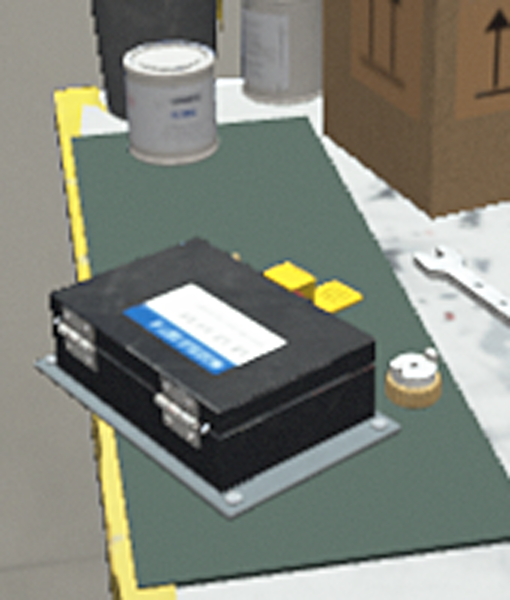

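View pics/top_z.png

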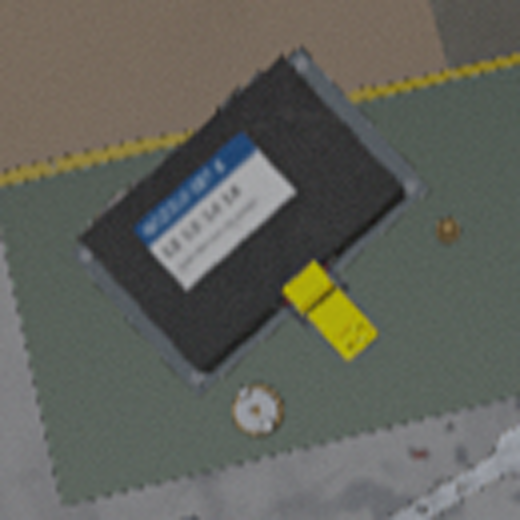

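```bash
cat > m.py <<'E'
from h import *
ct=robot.read_camera('top'); cs=robot.read_camera('side')
T=lambda u,v:(u/4-.375+130,v/4-.375+130); S=lambda u,v:(u/3-.33+170,v/3-.33+130)
P={'F+':((205,372),(375,347)),'F-':((407,188),(195,238)),'B+':((80,238),(218,415)),'B-':((285,58),(52,293)),
'tabend':((348,358),None),'cap':((256,410),(414,360)),'tabF+':((351,359),(320,311)),'tabF-':((379,328),(364,297))}
q={}
for k,(a,b) in P.items():
    if b is None: continue
    p,r=tri([ray(ct,T(*a)),ray(cs,S(*b))]); q[k]=p; print(k,np.round(p,4),np.round(r,4), 'top plane',np.round(plane(ct,T(*a),.057),4),np.round(plane(cs,S(*b),.057),4))
for a,b in [('F+','F-'),('B+','B-'),('F+','B+'),('F-','B-')]:
    d=q[b]-q[a]; print(a,b,np.linalg.norm(d[:2]),np.degrees(np.arctan2(d[1],d[0])))
E
python3 m.py
```

```text
F+ [0.4081 0.1711 0.0491] [0.0004 0.0004] top plane [0.4076 0.17   0.057 ] [0.4085 0.1839 0.057 ]
F- [0.512  0.0638 0.0535] [0.0011 0.0011] top plane [0.5105 0.0636 0.057 ] [0.5121 0.0704 0.057 ]
B+ [0.4795 0.2412 0.0534] [0.0005 0.0005] top plane [0.4787 0.2404 0.057 ] [0.4793 0.2464 0.057 ]
B- [0.5814 0.1327 0.0544] [0.0003 0.0003] top plane [0.5806 0.1324 0.057 ] [0.5805 0.1372 0.057 ]
cap [0.388  0.1453 0.026 ] [0.0002 0.0002] top plane [0.3877 0.1418 0.057 ] [0.3895 0.195  0.057 ]
tabF+ [0.4287 0.0938 0.0243] [0.0112 0.0112] top plane [0.4165 0.0913 0.057 ] [0.4371 0.1499 0.057 ]
tabF- [0.4253 0.0783 0.0258] [0.0098 0.0098] top plane [0.4337 0.0766 0.057 ] [0.4148 0.1344 0.057 ]
F+ F- 0.14937698515295667 -45.92701697550062
B+ B- 0.1488144714853111 -46.78475921013143
F+ B+ 0.10002639361150134 44.47681904649325
F- B- 0.09780460747486673 44.825310853389986
```

```bash
cat >> m.py <<'E'
print('---')
o=np.array([.495,.152]); a=np.radians(44.2); M=np.array([[np.cos(a),-np.sin(a)],[np.sin(a),np.cos(a)]])
for k,z in [((351,359),.036),((379,328),.036),((308,308),.036),((335,288),.036),((448,230),.031),((256,410),.029)]:
    p=plane(ct,T(*k),z)[:2]; print(k,np.round(p,4),'case',np.round(M.T@(p-o),4))
tab=o+M@[-.0895,0]; print('tab',tab)
print('proj tab top zoom',(proj(ct,[*tab,.036])-130)*4, 'side zoom',(proj(cs,[*tab,.036])-[170,130])*3)
# top-only box from all plane-57 corners
E
python3 m.py|sed -n '/---/,$p'
```

```text
---
(351, 359) [0.4171 0.0927] case [-0.0972  0.0118]
(379, 328) [0.4347 0.0777] case [-0.095  -0.0112]
(308, 308) [0.4448 0.1173] case [-0.0602  0.0101]
(335, 288) [0.4563 0.1027] case [-0.0621 -0.0083]
(448, 230) [0.4907 0.041 ] case [-0.0805 -0.0765]
(256, 410) [0.3878 0.145 ] case [-0.0818  0.0697]
tab [0.4308365  0.08960372]
proj tab top zoom [[355.82172526 332.88400696]] side zoom [[335.3911426  288.64483091]]
```

```bash
python3 -m crank '{"claw":[0,0,0,0,0,0,0,0],"delta_pos":[[-1,-0.84,0],[-2,-1.68,0],[-3,-2.52,0],[-4.1,-3.45,0],[-5.3,-4.45,0],[-6.5,-5.5,0],[-7.7,-6.5,0],[-8.5,-7.2,0]],"roll":[-1,-2,-3,-4.2,-5.4,-6.6,-7.8,-9]}' 20
```

```text
time: 1.12
tool_pos: [0.2826, 0.2927, 0.227]
tool_rot: [3.142, 0.001, -2.534]
contact_force: [0.6, -0.4, 0.1]
opening: 0.0426
```

```bash
python3 -m crank '{"claw":[0,0,0,0,0,0,0,0],"delta_pos":[[0,-1.4,0],[0,-2.8,0],[-0.1,-4.2,0],[-0.1,-5.6,0.5],[-0.2,-7,1],[-0.2,-8.4,2],[-0.2,-9.5,3],[-0.24,-10.05,3.5]],"roll":[-0.2,-0.4,-0.6,-0.8,-1,-1.2,-1.4,-1.57]}'
python3 - <<'E'
from h import *
s=robot.observe(); print(s['time'],s['tool_pos'],s['tool_rot'],s['opening'])
c=snap('wrist','w1'); c=snap('top','t1')
E
```

```text
time: 1.78
tool_pos: [0.4298, 0.0878, 0.137]
tool_rot: [3.141, -0.002, -2.376]
contact_force: [-1.1, -0.1, 0.0]
opening: 0.0007
1.7833 [0.42975709 0.08781034 0.13702576] [ 3.14076536e+00 -1.65249941e-03 -2.37602792e+00] 0.0007197262974478897
```

View pics/w1.png

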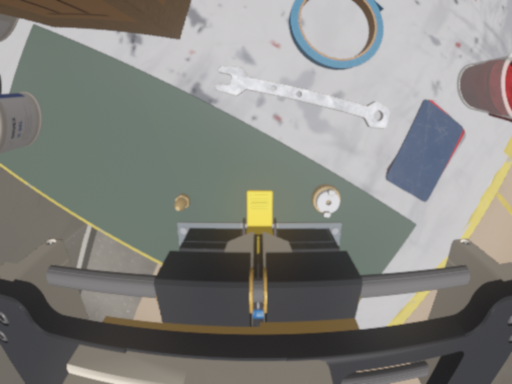

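The wrist image shows the tab at (260,208) in front of the case, with the foot plate edge level at row 226, so the yaw is aligned. The air cap is at (327,200) and the old nozzle at (181,203). I'll cast rays from here.

Run:
```python
from h import *
s=robot.observe(); c=robot.read_camera('wrist'); im=c['color']
cv2.imwrite('pics/w1z.png',cv2.resize(im[170:350,150:370],None,fx=3.5,fy=3.3,interpolation=cv2.INTER_CUBIC))
H=np.array(c['hand_eye']); Rt=R.from_euler('xyz',s['tool_rot']).as_matrix(); p0=np.array(s['tool_pos'])
def wray(u,v):
    d=np.array([u-c['cx'],v-c['cy']]);r=np.hypot(*d);th=r/c['fx']
    dc=np.r_[np.sin(th)*d/r,np.cos(th)]
    return p0+Rt@H[:3,3], Rt@H[:3,:3]@dc
hsv=cv2.cvtColor(im,cv2.COLOR_BGR2HSV); m=cv2.inRange(hsv,(22,150,120),(35,255,255)); m[:170]=0;m[260:]=0;m[:,:230]=0;m[:,290:]=0
k,l,st,ce=cv2.connectedComponentsWithStats(m); print(st,ce)
def pl(uv,z):
    o,d=wray(*uv); return o+d*(z-o[2])/d[2]
a=np.radians(44.2); M=np.array([[np.cos(a),-np.sin(a)],[np.sin(a),np.cos(a)]])
for nm,uv,z in [('tabFL',(247,191.5),.036),('tabFR',(272.5,191.5),.036),('cap top',(327,200),.029),('footL',(178,224),.009),('footR',(340.5,224),.009),('nozzle',(181,202),.031)]:
    p=pl(uv,z); print(nm,p.round(4),'rel tcp in case axes',(M.T@(p-p0)[:2]).round(4))
print('yaw',np.degrees(s['tool_rot'][2])+180)
# tab front height from wrist+top
```

```text
[[     0      0    512    384 196302]
 [   246    215     25     19    278]
 [   257    238      2     15     28]] [[255.49609276 191.4437805 ]
 [258.05395683 225.76258993]
 [257.53571429 245.46428571]]
tabFL [0.4332 0.079  0.036 ] rel tcp in case axes [-0.0039 -0.0098]
tabFR [0.4171 0.0958 0.036 ] rel tcp in case axes [-0.0037  0.0135]
cap top [0.3879 0.1417 0.029 ] rel tcp in case axes [0.0074 0.0667]
footL [0.5177 0.0551 0.009 ] rel tcp in case axes [ 0.0401 -0.0859]
footR [0.3971 0.1815 0.009 ] rel tcp in case axes [0.0417 0.0889]
nozzle [0.4861 0.041  0.031 ] rel tcp in case axes [ 0.0075 -0.0739]
yaw 43.75633212770214
```

View pics/w1z.png

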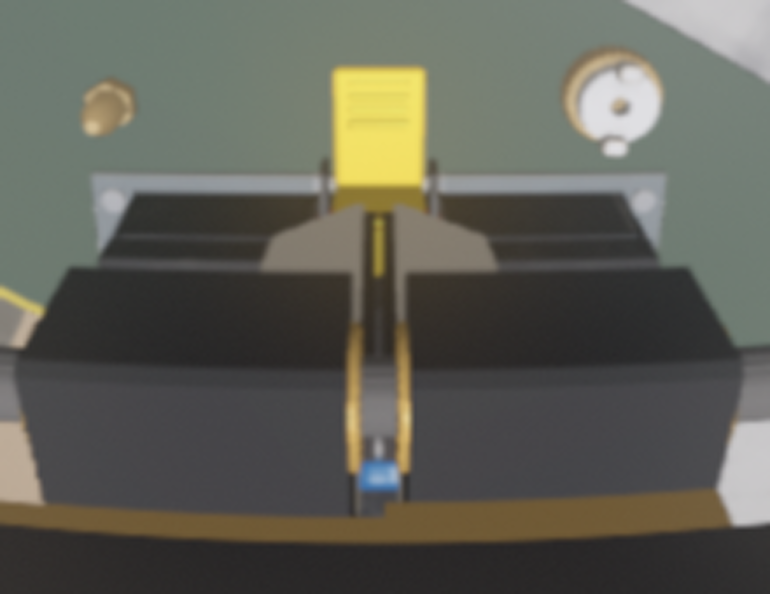

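```bash
python3 -m crank '{"claw":[0,0,0,0,0,0,0,0],"delta_pos":[[-0.04,0.02,0.6],[-0.08,0.04,1.4],[-0.08,0.04,2.2],[-0.08,0.04,2.9],[-0.08,0.04,3.3],[-0.08,0.04,3.5],[-0.08,0.04,3.6],[-0.08,0.04,3.6]],"roll":[0,0,0,0,0,0,0,0]}'
python3 - <<'E'
from h import *
s=robot.observe(); print(s['time'],s['tool_pos'],s['tool_rot'],s['contact_force'])
c=snap('wrist','w2'); cv2.imwrite('pics/w2z.png',cv2.resize(c['color'][150:350,150:370],None,fx=3,fy=3))
c=snap('side','s2'); cv2.imwrite('pics/s2z.png',cv2.resize(c['color'][130:330,170:370],None,fx=3,fy=3))
E
```

```text
time: 2.6
tool_pos: [0.4301, 0.0933, 0.0498]
tool_rot: [-3.141, 0.001, -2.374]
contact_force: [-1.0, -0.3, -0.0]
opening: 0.0004
2.6 [0.43011352 0.09326809 0.04982207] [-3.14111539e+00  7.77641196e-04 -2.37392598e+00] [-1.04627086 -0.28200225 -0.02807692]
```

View pics/s2z.png

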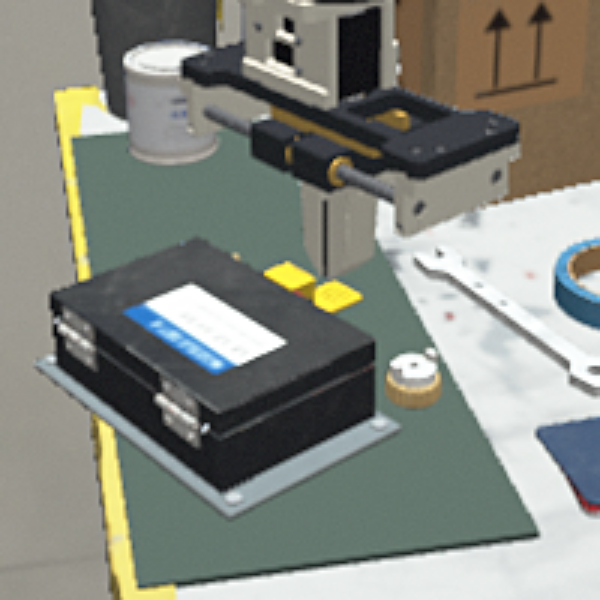

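View pics/w2z.png

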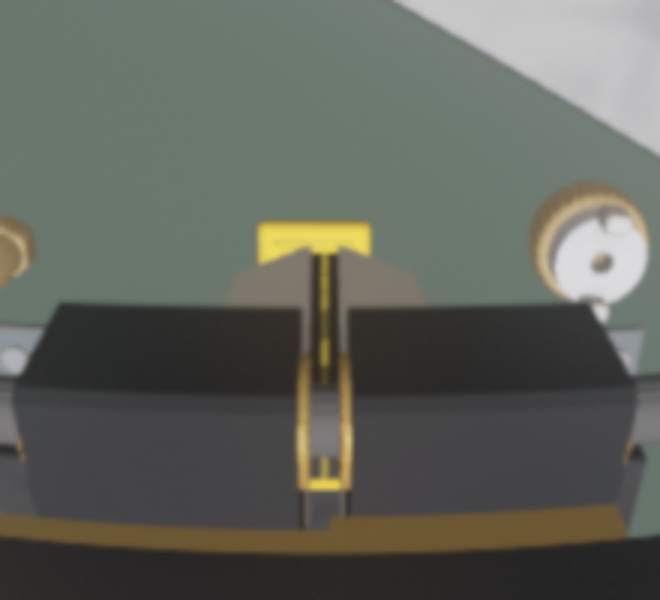

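The fingertips hover about 14 mm above the tab, centred over it. Now I'll press down slowly.

```bash
python3 -m crank '{"claw":[0,0,0,0,0,0,0,0],"delta_pos":[[0,0,0.1],[0,0,0.2],[0,0,0.3],[0,0,0.4],[0,0,0.45],[0,0,0.5],[0,0,0.5],[0,0,0.5]],"roll":[0,0,0,0,0,0,0,0]}'
```

```text
time: 3.37
tool_pos: [0.4299, 0.0926, 0.0366]
tool_rot: [3.141, -0.0, -2.375]
contact_force: [-0.3, 0.7, 0.1]
opening: -0.0001
```

```bash
python3 -m crank '{"claw":[0,0,0,0,0,0,0,0],"delta_pos":[[0,0,0.03],[0,0,0.06],[0,0,0.09],[0,0,0.12],[0,0,0.14],[0,0,0.16],[0,0,0.16],[0,0,0.16]],"roll":[0,0,0,0,0,0,0,0]}'
python3 - <<'E'
from h import *
c=snap('side','s3'); cv2.imwrite('pics/s3z.png',cv2.resize(c['color'][130:330,170:370],None,fx=3,fy=3))
E
```

```text
time: 4.03
tool_pos: [0.4298, 0.0925, 0.0328]
tool_rot: [3.142, -0.0, -2.375]
contact_force: [-1.6, -1.9, 5.7]
opening: 0.001
```

View pics/s3z.png

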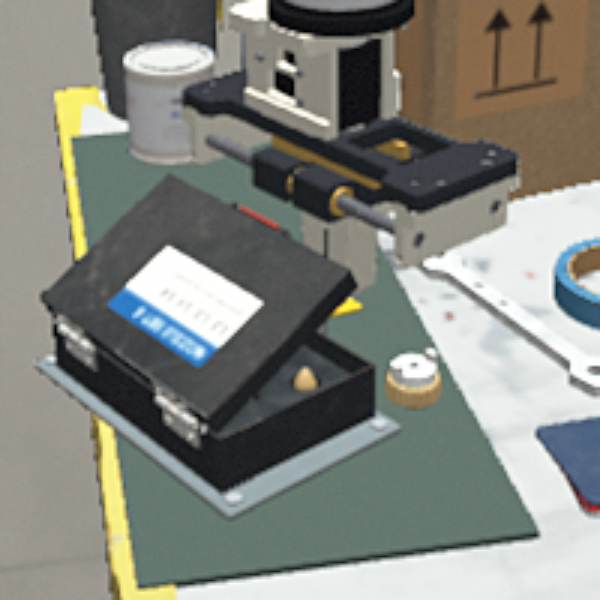

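The lid has popped up and the well is visible. I'll lift straight up to release the tab.

```bash
python3 -m crank '{"claw":[0,0,0,0,0,0,0,0],"delta_pos":[[0,0,-0.3],[0,0,-0.7],[0,0,-1.1],[0,0,-1.6],[0,0,-2.1],[0,0,-2.5],[0,0,-2.65],[0,0,-2.7]],"roll":[0,0,0,0,0,0,0,0]}'
python3 - <<'E'
from h import *
c=snap('wrist','w4'); cv2.imwrite('pics/w4z.png',c['color'])
c=snap('side','s4'); cv2.imwrite('pics/s4z.png',cv2.resize(c['color'][130:330,170:370],None,fx=3,fy=3))
E
```

```text
time: 4.75
tool_pos: [0.4304, 0.0928, 0.101]
tool_rot: [-3.141, 0.002, -2.375]
contact_force: [0.6, -0.4, -1.3]
opening: 0.0005
```

View pics/s4z.png

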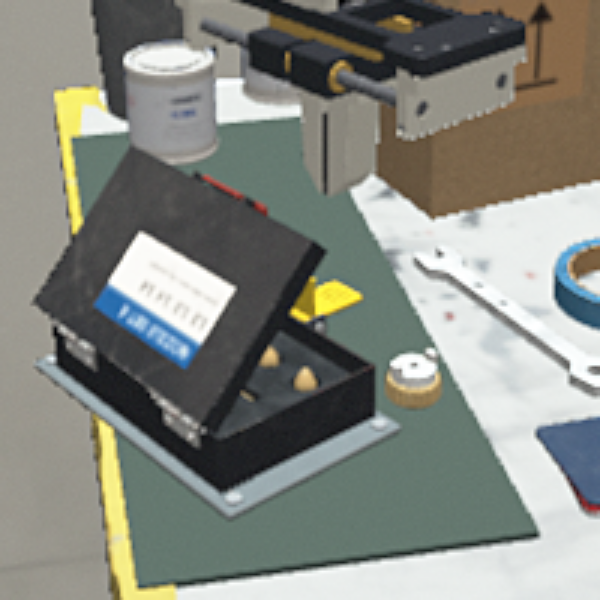

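View pics/w4z.png

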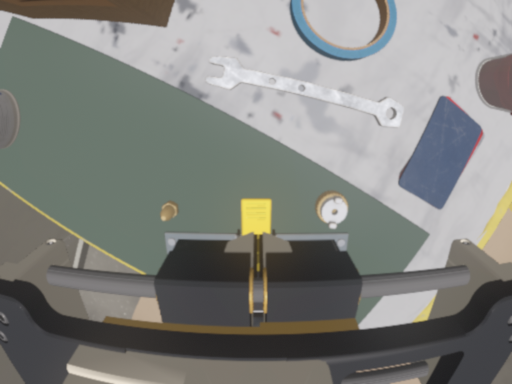

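The lid stands at about 46°, the tab has sprung back, and the air cap and old nozzle haven't moved. Now I'll push along case +x (tool -x), starting with the approach.

```bash
python3 -m crank '{"claw":[0,0,0,0,0,0,0,0],"delta_pos":[[-0.3,0,0],[-0.7,0,0],[-1.1,0,0],[-1.5,0,0],[-1.8,0,0],[-2.1,0,0],[-2.2,0,0],[-2.3,0,0]],"roll":[0,0,0,0,0,0,0,0]}' && python3 -m crank '{"claw":[0,0,0,0,0,0,0,0],"delta_pos":[[-0.1,0,0],[-0.3,0,0],[-0.5,0,0],[-0.7,0,0],[-0.9,0,0],[-1.1,0,0],[-1.2,0,0],[-1.2,0,0]],"roll":[0,0,0,0,0,0,0,0]}'
python3 - <<'E'
from h import *
c=snap('side','s5'); cv2.imwrite('pics/s5z.png',cv2.resize(c['color'][100:330,170:370],None,fx=2.6,fy=2.6))
E
```

```text
time: 5.52
tool_pos: [0.4715, 0.133, 0.1]
tool_rot: [3.141, -0.0, -2.374]
contact_force: [-0.6, -0.6, -1.0]
opening: 0.0005
time: 6.18
tool_pos: [0.4936, 0.1539, 0.1002]
tool_rot: [-3.141, 0.001, -2.374]
contact_force: [-0.7, -0.5, -0.1]
opening: 0.0006
```

View pics/s5z.png

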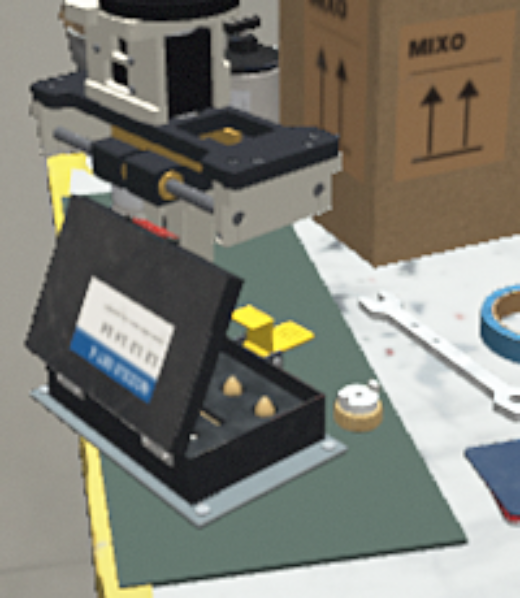

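The lid follows the fingertips and is now at about 65°, with almost no force. I'll keep pushing.

```bash
python3 -m crank '{"claw":[0,0,0,0,0,0,0,0],"delta_pos":[[-0.2,0,0],[-0.45,0,0],[-0.7,0,0],[-0.95,0,0],[-1.2,0,0],[-1.4,0,0],[-1.55,0,0],[-1.6,0,0]],"roll":[0,0,0,0,0,0,0,0]}' && python3 -m crank '{"claw":[0,0,0,0,0,0,0,0],"delta_pos":[[-0.1,0,0],[-0.2,0,0],[-0.3,0,0],[-0.4,0,0],[-0.5,0,0],[-0.55,0,0],[-0.6,0,0],[-0.6,0,0]],"roll":[0,0,0,0,0,0,0,0]}'
python3 - <<'E'
from h import *
c=snap('side','s6'); cv2.imwrite('pics/s6z.png',cv2.resize(c['color'][100:330,140:340],None,fx=2.6,fy=2.6))
E
```

```text
time: 6.9
tool_pos: [0.5223, 0.1817, 0.1001]
tool_rot: [-3.142, 0.0, -2.374]
contact_force: [0.5, -0.6, 0.2]
opening: 0.0005
time: 7.57
tool_pos: [0.5328, 0.1917, 0.1002]
tool_rot: [-3.142, 0.0, -2.375]
contact_force: [-0.2, -0.4, -0.2]
opening: 0.0007
```

View pics/s6z.png

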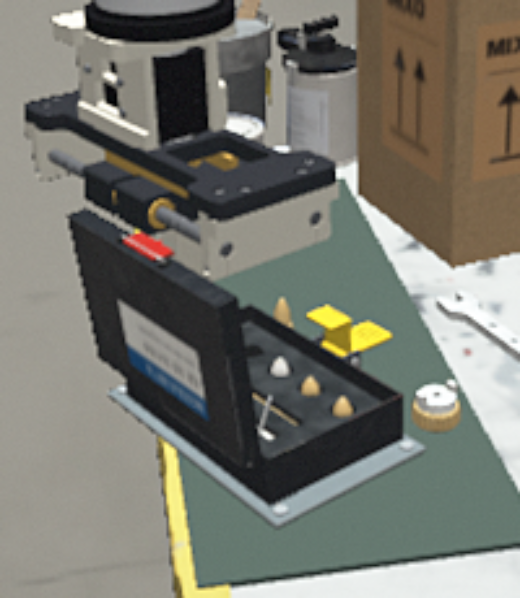

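The lid is now a little past vertical, and about 6 mm should remain. I'll go in small steps and watch the force.

```bash
python3 -m crank '{"claw":[0,0,0,0,0,0,0,0],"delta_pos":[[-0.03,0,0],[-0.06,0,0],[-0.09,0,0],[-0.12,0,0],[-0.14,0,0],[-0.16,0,0],[-0.16,0,0],[-0.16,0,0]],"roll":[0,0,0,0,0,0,0,0]}' && python3 -m crank '{"claw":[0,0,0,0,0,0,0,0],"delta_pos":[[-0.01,0,0],[-0.02,0,0],[-0.03,0,0],[-0.04,0,0],[-0.05,0,0],[-0.05,0,0],[-0.05,0,0],[-0.05,0,0]],"roll":[0,0,0,0,0,0,0,0]}'
```

```text
time: 8.28
tool_pos: [0.5354, 0.1943, 0.1002]
tool_rot: [3.142, 0.0, -2.375]
contact_force: [0.4, 0.3, 0.3]
opening: 0.0005
time: 8.95
tool_pos: [0.5363, 0.1952, 0.1003]
tool_rot: [3.142, 0.0, -2.375]
contact_force: [0.0, -0.2, -0.5]
opening: 0.0008
```

```bash
python3 -m crank '{"claw":[0,0,0,0,0,0,0,0],"delta_pos":[[-0.01,0,0],[-0.02,0,0],[-0.03,0,0],[-0.04,0,0],[-0.05,0,0],[-0.06,0,0],[-0.06,0,0],[-0.06,0,0]],"roll":[0,0,0,0,0,0,0,0]}'
python3 - <<'E'
from h import *
c=snap('side','s7'); cv2.imwrite('pics/s7z.png',cv2.resize(c['color'][150:320,150:320],None,fx=3.5,fy=3.5,interpolation=cv2.INTER_CUBIC))
print(robot.observe()['contact_force'])
E
```

```text
time: 9.62
tool_pos: [0.5374, 0.1962, 0.1002]
tool_rot: [3.142, 0.0, -2.375]
contact_force: [-0.6, 1.2, -0.9]
opening: 0.0006
[-0.43535779  0.95668035 -0.45351545]
```

View pics/s7z.png

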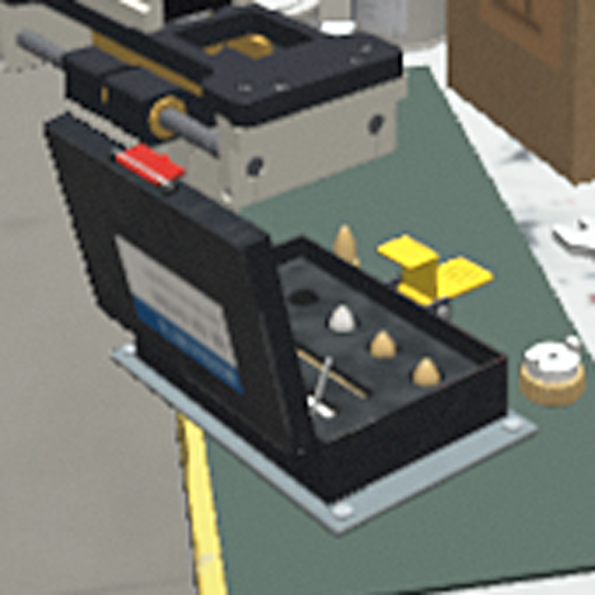

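```bash
python3 -m crank '{"claw":[0,0,0,0,0,0,0,0],"delta_pos":[[-0.01,0,0],[-0.02,0,0],[-0.03,0,0],[-0.04,0,0],[-0.05,0,0],[-0.06,0,0],[-0.06,0,0],[-0.06,0,0]],"roll":[0,0,0,0,0,0,0,0]}'
```

```text
time: 10.33
tool_pos: [0.538, 0.1969, 0.1002]
tool_rot: [3.141, -0.001, -2.375]
contact_force: [-4.0, -3.2, 2.2]
opening: 0.0005
```

```bash
python3 -m crank '{"claw":[0,0,0,0,0,0,0,0],"delta_pos":[[-0.01,0,0],[-0.02,0,0],[-0.03,0,0],[-0.04,0,0],[-0.04,0,0],[-0.04,0,0],[-0.04,0,0],[-0.04,0,0]],"roll":[0,0,0,0,0,0,0,0]}'
```

```text
time: 11.0
tool_pos: [0.5381, 0.197, 0.1001]
tool_rot: [3.141, -0.003, -2.375]
contact_force: [-6.5, -6.8, 4.6]
opening: 0.0004
```

The force rises to about 9 N while the fingertips stall, so the lid is on its stop. I'll back off.

```bash
python3 -m crank '{"claw":[0,0,0,0,0,0,0,0],"delta_pos":[[0.05,0,0],[0.15,0,0],[0.4,0,0],[0.8,0,0],[1.3,0,0],[1.9,0,0],[2.5,0,0],[2.8,0,0]],"roll":[0,0,0,0,0,0,0,0]}' && python3 -m crank '{"claw":[0,0,0,0,0,0,0,0],"delta_pos":[[0.6,0,-0.4],[1.3,0,-1],[2.0,0,-1.8],[3,0,-2.6],[4,0,-3.4],[5,0,-4],[5.5,0,-4.4],[5.8,0,-4.6]],"roll":[0,0,0,0,0,0,0,0]}'
python3 - <<'E'
from h import *
c=snap('side','s8'); cv2.imwrite('pics/s8z.png',cv2.resize(c['color'][130:320,140:330],None,fx=3,fy=3,interpolation=cv2.INTER_CUBIC))
c=snap('top','t8'); cv2.imwrite('pics/t8z.png',cv2.resize(c['color'][120:270,120:370],None,fx=3,fy=3,interpolation=cv2.INTER_CUBIC))
c=snap('wrist','w8')
E
```

```text
time: 11.67
tool_pos: [0.4876, 0.1486, 0.1002]
tool_rot: [3.141, -0.0, -2.375]
contact_force: [0.0, 1.1, 0.9]
opening: 0.0006
time: 12.33
tool_pos: [0.3842, 0.048, 0.2168]
tool_rot: [-3.139, 0.003, -2.376]
contact_force: [1.0, 0.7, 0.5]
opening: 0.0001
```

View pics/s8z.png

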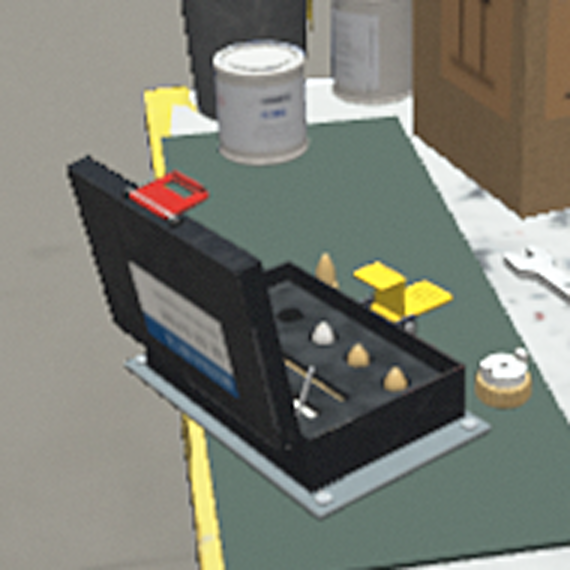

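View pics/t8z.png

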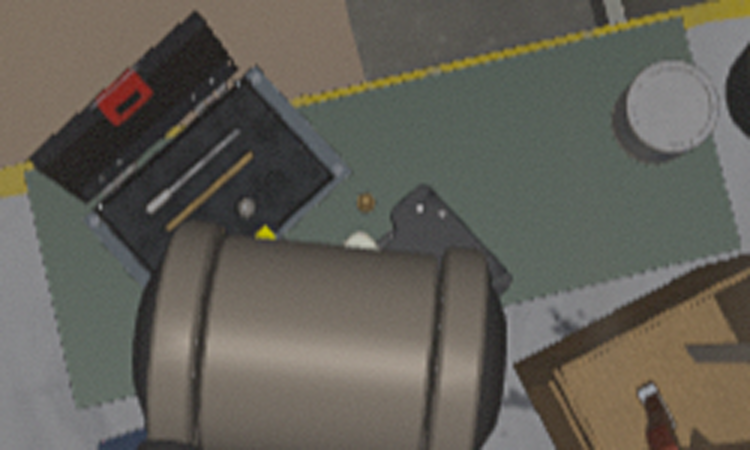

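View pics/w8.png

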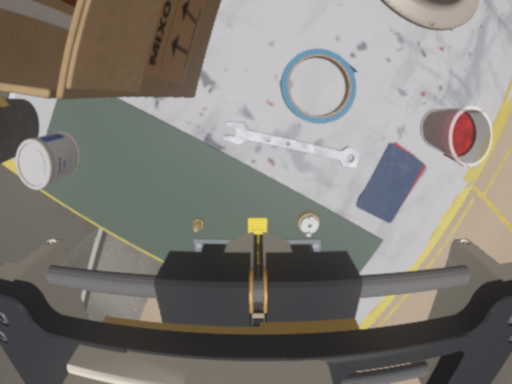

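In the side view the lid leans back past vertical, with the cap and tin standing. The wrist and top views show the old nozzle upright. I'll check the lid angle numerically and that the loose objects haven't moved.

Run:
```python
from h import *
c=robot.read_camera('side'); o=np.array([.495,.152]); a=np.radians(44.1)
ex=np.array([np.cos(a),np.sin(a)]);ey=np.array([-np.sin(a),np.cos(a)])
for y in (.075,-.075):
  for th in (90,95,98,100,102):
    t=np.radians(th); x=.053-.1025*np.cos(t)+.015*np.sin(t); z=.042+.1025*np.sin(t)+.015*np.cos(t)
    x2=.053-.1025*np.cos(t); z2=.042+.1025*np.sin(t)
    pr=[(proj(c,[*(o+ex*X+ey*y),Z])[0]-[140,130])*3 for X,Z in((x,z),(x2,z2))]
    print(y,th,'outer',pr[0].round(),'edge',pr[1].round())
# hinge ends
for y in(.075,-.075):print('hinge',((proj(c,[*(o+ex*.053+ey*y),.042])[0]-[140,130])*3).round())
b=cv2.imread('pics/side0.png').astype(int); n=c['color'].astype(int)
d=np.abs(b-n).max(2)
print('tin diff',d[145:185,208:245].max(),'cap diff',d[245:266,299:318].max())
cv2.imwrite('pics/s9z.png',cv2.resize(c['color'][170:290,155:245],None,fx=5,fy=5,interpolation=cv2.INTER_CUBIC))
s=robot.observe();print(s['time'],s['contact_force'])
```

```text
0.075 90 outer [269. 251.] edge [297. 240.]
0.075 95 outer [253. 261.] edge [281. 247.]
0.075 98 outer [243. 268.] edge [271. 252.]
0.075 100 outer [236. 273.] edge [264. 256.]
0.075 102 outer [230. 278.] edge [258. 260.]
-0.075 90 outer [ 92. 147.] edge [118. 139.]
-0.075 95 outer [ 77. 155.] edge [103. 145.]
-0.075 98 outer [ 68. 161.] edge [ 94. 149.]
-0.075 100 outer [ 62. 164.] edge [ 88. 152.]
-0.075 102 outer [ 56. 169.] edge [ 82. 155.]
hinge [306. 436.]
hinge [136. 314.]
tin diff 11 cap diff 10
12.5333 [ 0.38259325 -0.55489746  0.00520179]
```

View pics/s9z.png

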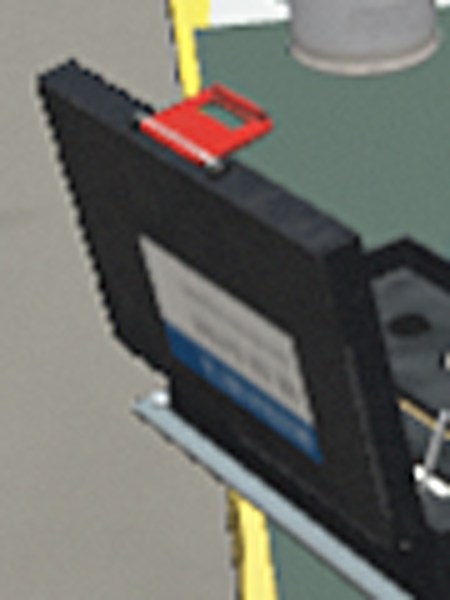

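```bash
python3 -c "
from cell import robot
print(robot.hand_in())"
```

```text
the job is handed in; nothing more can be done
None
```

The case is open and ready: I pressed the yellow tab with the shut fingertips, the lid popped up, and I pushed it back onto its stop. I then drew the arm clear and handed in after about 12.5 s.

- **Tab:** pressing it took about 6 N at the wrist. The lid sprang to about 46° and the tab returned to rest.
- **Lid:** I pushed in small steps until the fingertips stalled, with the force rising to about 10 N. After I let go, the lid corners in the side view sat within about 2 mm of where a 100° lid should be.
- **Things left alone:** the tin and the air cap look unchanged in the side view before and after. I checked the old nozzle only by eye; it is upright in the same place in the top and wrist views.
- **At hand-in:** the wrist force was within noise, with nothing touching.

**What disagreed:**
- The two cameras put the lid's top 3–8 mm lower than the 57 mm above the table that your figures give.
- The estimates of where the case stands front to back differed by up to 5 mm. I used a middle value and relied on the contact force for the final push.

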